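# Pin the swing-out tool arm into its hinge bracket

### The job

Take the headed steel hinge pin out of its storage block and thread it straight down through the upper ear, the loose swing-arm eye and the lower ear of the hinge bracket, until its collar rests on the upper ear; then let go. The exact place of the holes has to be felt out, so go gently: never press the pin on the bracket harder than about 25 newtons, do not drop it, and leave the canister, driftwood, tweezer and airstone where they are.

Things in the scene. Friction and masses are not known exactly. Their poses are not given: they have to be found in the camera images.
- bracket: Aluminium hinge bracket fixed to the shelf; origin on the shelf under the middle of the hole's slot, z up. Foot plate 8 mm thick. A column with two horizontal ears is clamped on it in a slot along the bracket's y: both holes lie together at x = 0 and an unmeasured y from -14 to +14 mm. The clamp gives only above 80 N. Back plate at x = -50 to -38 mm, no higher than the upper ear.
- upper_ear (a point): Point of the bracket (x = y = 0) at the height of the upper ear's top face, 112 mm above the shelf. The ear is 12 mm thick, spans x = -38 to +18 mm and 60 mm in y centred on its hole, and has a vertical round hole of 13.5 mm diameter (1 mm chamfer), up to 14 mm from this point along y, unmeasured. Nothing stands above it. The lower ear is alike, straight below.
- mid_eye (a point): Point of the bracket (x = y = 0) at the height of the top of the loose steel swing-arm eye between the ears, 78 mm above the shelf; 16 mm thick, hole 14.5 mm (1.5 mm chamfer). The eye is up to 2.5 mm off the ears' axis along x, unmeasured; it slides freely (about 1 N), so the pin's tapered tip pushes it into line. The 14 mm wide arm reaches to x = 98 mm.
- lower_ear (a point): Point of the bracket (x = y = 0) at the height of the lower ear's top face, 45 mm above the shelf; this ear has the same 12 mm thickness and the same hole as the upper ear, exactly below it.
- holder: Grey plastic storage block fixed to the shelf, 70 x 70 x 50 mm high; origin at the centre of its underside. The pin stands loosely in its central vertical hole (13.4 mm diameter, floor 5 mm above the shelf).
- pin_grip (a point): Centre of the pin's flat head, a steel tab 26 mm long (its x) by 14 mm thick (its y) by 38 mm high (its z); grip it across the 14 mm thickness. The head spans 19 mm above and below this point; right below it is the round collar, 26 mm diameter, 4 mm thick, whose underside is 23 mm below this point; its z axis is the pin's axis, pointing up. The pin weighs about 180 g.
- pin_tip (a point): Lower end of the pin, on its axis, 123 mm below the head's centre. The shaft is a plain 12 mm diameter round steel rod, 100 mm long from tip to collar; its last 4 mm taper to 9 mm diameter. With the collar on the upper ear the tip is 12 mm above the shelf.
- canister: Bystander: yellow plastic food canister with screw lid, 74 mm diameter, 95 mm high; origin at the centre of its underside.
- driftwood: Bystander: brown ceramic driftwood replica, about 125 x 60 x 70 mm high; origin at the centre of its underside.
- tweezer: Bystander: chrome steel tweezer lying along its x axis, 150 mm long, 5 mm thick; origin at the centre of its underside.
- airstone: Bystander: round black airstone, 44 mm diameter, 26 mm high with its nipple; origin at the centre of its underside.

How it is judged:
By the outcome, as a careful person would: the job done as asked, in the order asked, and still so for the second after the job is handed in, with the robot touching nothing.
It also fails if it takes over 72 s, if anything falls off the work surface, if the arm or the gripper's body presses on something with over 40 N, if the wrist force passes 120 N, or if a joint passes its speed limit or range.

### The arm

A 7-joint arm with a two-finger parallel gripper is mounted at the origin on the work surface. World frame = base frame: x ahead of the robot, y to its left, z up, the work surface at z = 0. Lengths are in m, angles in rad, forces in N, time in s.
With the tool pointing down it reaches from about 0.4 to 0.85 m from the base axis. Payload 10.4 kg.
Tool frame: the origin (TCP) lies between the finger pads; the fingertips stand 11 mm ahead of it and the grasp point (between the pads) lies 8 mm behind it; z points along the fingers, y is the line along which they close (so a half turn about z gives the same grasp; the last joint's range is limited). The gripper opens to 85 mm and grips with 20 to 120 N. Pads are 22 mm wide; open, the fingers measure 114 mm over their backs; the gripper's body (76 mm by 85 mm) begins 54 mm behind the grasp point. The pads swing forward as they close: fully open they stand 13 mm farther back than shut.
Start: joints at [-1.227, 0.332, -0.065, 1.46, 0.022, 1.35, -0.088], TCP at [0.224, 0.583, 0.242] pointing down, gripper open.
Joint ranges: [-2.6, 2.6], [-0.5, 2.12], [-1.47, 1.34], [0.16, 2.42], [-1.27, 4.41], [0.06, 2.06], [-2.6, 2.6]. Speed limits (rad/s): [2.22, 2.22, 2.79, 2.79, 3.14, 3.14, 3.14].

### API

Orientations are given as a 3x3 rotation matrix whose columns are the frame's x, y, z axes.
In Python, from cell import r, sense, viewer gives the robot as it stands. Calls block until the motion is done:
- r.reach(position, orientation): joint-space move of the TCP to a pose.
- r.move_linear(position, attitude=None, v=0.15, threshold=None): straight line of the TCP; attitude=None keeps the orientation; v is the mean speed in m/s. With threshold (N) it stops when the force on the tool has changed by that much, and returns True; else False.
- r.move_joints(angles): joint-space move.
- r.set_gripper(opening, grasp_force=None): finger opening in m; grasp_force is the grip in N (None keeps the last); returns when the fingers have stopped.
- r.pause(seconds).
- r.ik(position, orientation): joint angles nearest the present ones, or None.
- sense(): the state.
- viewer.camera(name): name is "side" or "top"; returns the picture (384x512x3 uint8, red, green, blue); there is no depth.
- viewer.camera_model(name): a dict with "vfov" (degrees; the focal length in pixels is half the picture's height over the tangent of half this angle, whatever the lens; pixels are square), "cx", "cy" (the principal point, pixels), "rvec" (rotation vector, rad) and "tvec" (3), from world to camera coordinates, as OpenCV has them. Camera axes: x right, y down, z forward; pixel columns grow to the right and rows downward; lengths in m; the calibration is good to about 2 mm. A picture is of the moment at which its call begins. camera_model takes no time and is no camera call.
A pose or a line that the arm cannot do raises r.IKError and nothing moves.
- r.sign_off(): hands the job in; it is judged then, once.
The state is a dict: "time": time; "joints": joint angles; "joint_vel": joint speeds; "tau": joint torques, N m; "eef_pos": TCP position; "eef_rot": TCP orientation; "force": force on the tool from outside, world axes, zero at the start; "ft_torque": the same for the moment, N m; "width": finger opening in m; "finger_force": force on a finger pad.
Only numpy, scipy, OpenCV 4.12 (cv2) and the standard library are available. Lean on these libraries where they do the work, as an engineer would, in place of code of your own. Each camera call takes 0.05 s, during which the arm holds its last target. There are 200 camera calls.

## Working session

There is one attempt and no reset: what is moved stays moved. The work goes in short steps, each a Python script; the robot and the scene stay as the last script left them, time stands still between calls to the robot, and variables do not carry over. Pictures are saved under pics/ and viewed, at most 10 in all, crops included, and the job is handed in when it is done.

```bash
ls; mkdir -p pics; python3 - <<'E'
from cell import r,sense,viewer
import cv2
for n in("top","side"):
    im=viewer.camera(n); cv2.imwrite(f"pics/{n}0.png",im[:,:,::-1]); print(n,viewer.camera_model(n))
s=sense(); print(s["time"],s["eef_rot"],s["force"],s["width"])
E
```

```text
pics
top {'vfov': 47.85388566696595, 'cx': 255.9004142358921, 'cy': 193.24488215546805, 'rvec': array([ 2.15630066, -2.15665829,  0.17685527]), 'tvec': array([-0.11628019,  0.5698784 ,  1.23388593])}
side {'vfov': 46.101427401869586, 'cx': 258.5391601692877, 'cy': 187.58911190107193, 'rvec': array([ 0.26797568, -2.87346824,  1.03326632]), 'tvec': array([0.5202702 , 0.23765843, 1.09809255])}
0.1 [[-9.33501960e-01  3.58572089e-01 -3.84065984e-04]
 [ 3.58572292e-01  9.33501283e-01 -1.12496208e-03]
 [-4.48539143e-05 -1.18786973e-03 -9.99999293e-01]] [-0.42812228  0.09358614  0.47555309] 0.0851746482797039
```

View pics/top0.png

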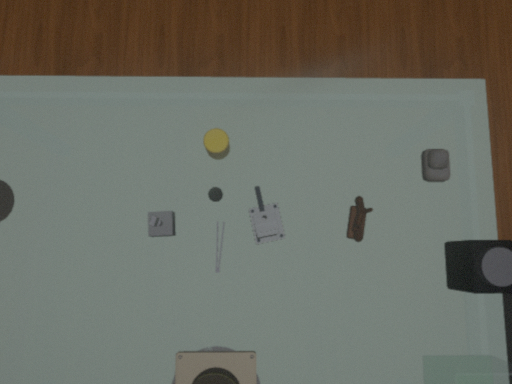

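View pics/side0.png

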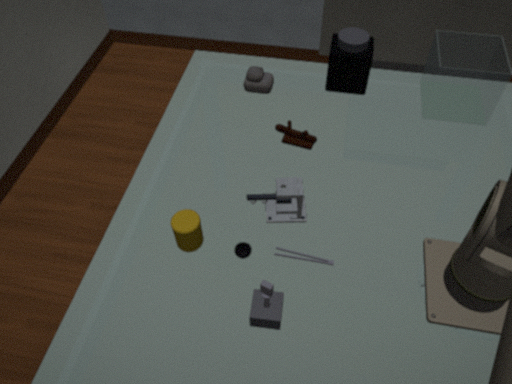

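```bash
cat > h.py <<'E'
import numpy as np,cv2
from cell import r,sense,viewer
def cam(n):
    m=viewer.camera_model(n); f=192/np.tan(np.radians(m["vfov"]/2))
    return np.array([[f,0,m["cx"]],[0,f,m["cy"]],[0,0,1]]),cv2.Rodrigues(m["rvec"])[0],np.asarray(m["tvec"])
def proj(n,p):
    K,R,t=cam(n); q=K@(R@np.asarray(p,float)+t); return q[:2]/q[2]
def ray(n,uv):
    K,R,t=cam(n); d=R.T@np.linalg.inv(K)@[uv[0],uv[1],1]; return -R.T@t,d/np.linalg.norm(d)
def onz(n,uv,z):
    o,d=ray(n,uv); return o+d*(z-o[2])/d[2]
def tri(a,b):
    P=[K@np.c_[R,t] for K,R,t in (cam("top"),cam("side"))]
    X=cv2.triangulatePoints(P[0],P[1],np.array(a,float).reshape(2,1),np.array(b,float).reshape(2,1))[:,0]
    return X[:3]/X[3]
E
python3 - <<'E'
from h import *
print(proj("top",[0,0,0]),proj("top",[.6,0,0]),proj("top",[.224,.583,.242]))
t=cv2.imread("pics/top0.png");s=cv2.imread("pics/side0.png")
def c(im,x,y,w,h,k):
    return cv2.resize(im[y:y+h,x:x+w],None,fx=k,fy=k,interpolation=cv2.INTER_CUBIC)
a=np.hstack([c(t,235,180,57,70,7),c(t,140,200,57,70,7)]);b=np.hstack([c(s,235,170,80,60,7)])
a=cv2.convertScaleAbs(a,alpha=1.4)
cv2.imwrite("pics/c1.png",a)
b=np.hstack([c(s,240,170,70,60,5.6),c(s,240,275,70,60,5.6)]);cv2.imwrite("pics/c2.png",cv2.convertScaleAbs(b,alpha=1.4))
E
```

```text
[215.12101168 393.10093775] [217.44702756 185.3819581 ] [-40.37336006 326.69935829]
```

View pics/c1.png

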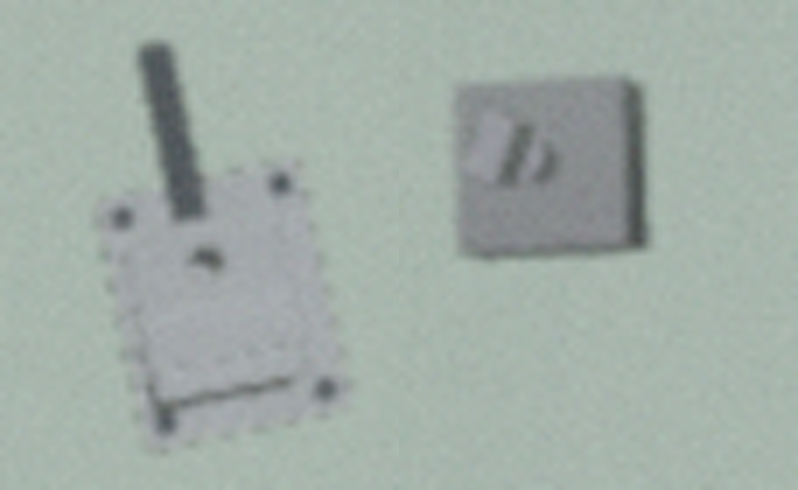

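View pics/c2.png

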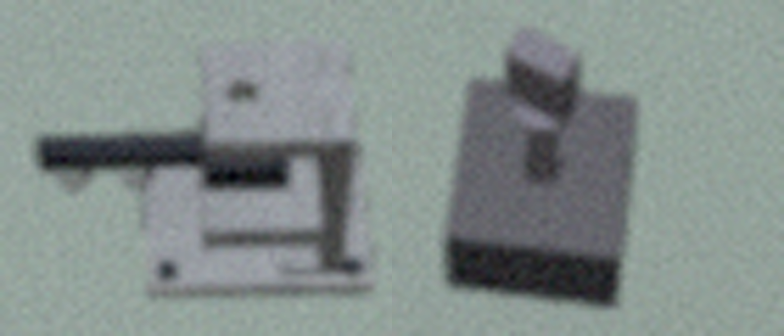

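```bash
python3 - <<'E'
from h import *
np.set_printoptions(precision=4,suppress=True)
T=lambda x,y:(x/7+235-.43,y/7+180-.43)
T2=lambda x,y:((x-399)/7+140-.43,y/7+200-.43)
S=lambda x,y:(x/5.6+240-.4,y/5.6+170-.4)
S2=lambda x,y:((x-392)/5.6+240-.4,y/5.6+275-.4)
print("bolts top"); B=[onz("top",T(*p),.008) for p in((122,217),(280,183),(326,389),(165,424))]; print(np.array(B))
print("bolts side",onz("side",S(167,270),.008),onz("side",S(352,266),.008))
print("hole top",onz("top",T(207,258),.112),"side",onz("side",S(243,90),.112))
print("arm tip top",onz("top",T(155,42),.078),"base",onz("top",T(188,215),.078))
print("arm tip side",onz("side",S(40,138),.078))
print("ear corners side",*[onz("side",S(*p),.112) for p in((203,45),(350,45),(357,147),(203,150))])
print("block top corners",*[onz("top",T2(*p),.05) for p in((457,85),(630,77),(632,245),(465,255))])
print("block side",*[onz("side",S2(*p),.05) for p in((470,80),(637,98),(620,258),(448,238))])
print("head",onz("top",T2(488,143),.147),onz("side",S2(543,53),.147))
print("head quad side",*[onz("side",S2(*p),.147) for p in((518,28),(580,55),(566,78),(507,50))])
print("head quad top",*[onz("top",T2(*p),.147) for p in((485,107),(513,120),(497,188),(467,172))])
E
```

```text
bolts top
[[ 0.5221 -0.1052  0.008 ]
 [ 0.5368 -0.1734  0.008 ]
 [ 0.4483 -0.1924  0.008 ]
 [ 0.4335 -0.1235  0.008 ]]
bolts side [ 0.5198 -0.104   0.008 ] [ 0.432  -0.1225  0.008 ]
hole top [ 0.495  -0.1376  0.112 ] side [ 0.4907 -0.1365  0.112 ]
arm tip top [ 0.587 -0.118  0.078] base [ 0.5156 -0.1313  0.078 ]
arm tip side [ 0.5834 -0.1186  0.078 ]
ear corners side [ 0.5133 -0.1602  0.112 ] [ 0.4459 -0.1724  0.112 ] [ 0.435  -0.1126  0.112 ] [ 0.503  -0.0985  0.112 ]
block top corners [0.5142 0.197  0.05  ] [0.5176 0.1257 0.05  ] [0.4482 0.1231 0.05  ] [0.4441 0.1914 0.05  ]
block side [0.5157 0.1318 0.05  ] [0.4466 0.1271 0.05  ] [0.4425 0.1962 0.05  ] [0.5108 0.2006 0.05  ]
head [0.4823 0.1623 0.147 ] [0.4793 0.164  0.147 ]
head quad side [0.4904 0.1555 0.147 ] [0.4655 0.1622 0.147 ] [0.4691 0.1725 0.147 ] [0.4927 0.1652 0.147 ]
head quad top [0.496  0.1639 0.147 ] [0.4911 0.1531 0.147 ] [0.4651 0.1583 0.147 ] [0.4712 0.1699 0.147 ]
```

```bash
cat >> h.py <<'E'
a=np.radians(75.5); Y=np.array([np.cos(a),np.sin(a),0]); Z=np.array([0,0,-1.]); R0=np.c_[np.cross(Y,Z),Y,Z]
def st(m=""):
    s=sense(); print(m,"t%.2f"%s["time"],np.round(s["eef_pos"],4),"F",np.round(s["force"],1),"M",np.round(s["ft_torque"],2),"w%.4f ff%.1f"%(s["width"],s["finger_force"])); return s
E
python3 - <<'E'
from h import *
p=np.array([.4805,.163,.21])
r.reach(p,R0); st("above")
p[2]=.126
print(r.move_linear(p,v=.1,threshold=8)); st("down")
r.set_gripper(.02,20); st("20mm")
r.set_gripper(.0,25); s=st("grip")
for n in("top","side"): cv2.imwrite(f"pics/{n}1.png",viewer.camera(n)[:,:,::-1])
c=lambda im,x,y,w,h,k:cv2.resize(im[y:y+h,x:x+w],None,fx=k,fy=k,interpolation=cv2.INTER_CUBIC)
a=c(cv2.imread("pics/top1.png"),130,190,80,70,5);b=c(cv2.imread("pics/side1.png"),225,255,80,70,5)
cv2.imwrite("pics/g.png",cv2.convertScaleAbs(np.hstack([a,b]),alpha=1.4))
E
```

```text
above t1.89 [0.4803 0.1642 0.21  ] F [-0.3  0.2 -0.7] M [ 0.03  0.04 -0.03] w0.0851 ff0.0
False
down t2.88 [0.4809 0.1632 0.1266] F [-0.1  0.8  0.6] M [ 0.01  0.01 -0.02] w0.0855 ff0.0
20mm t3.52 [0.4805 0.163  0.126 ] F [-0.3 -0.6 -0.4] M [-0.02 -0.03  0.01] w0.0197 ff0.0
grip t3.73 [0.4805 0.1631 0.1261] F [-0.3  0.5  1.1] M [ 0.06 -0.   -0.01] w0.0136 ff29.3
```

View pics/g.png

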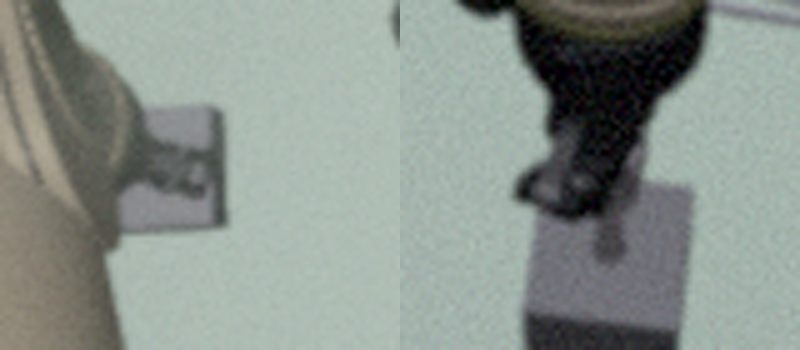

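```bash
python3 - <<'E'
from h import *
r.set_gripper(0,90); st("grip")
p=sense()["eef_pos"].copy(); print(r.move_linear([.4805,.163,.18],v=.08,threshold=10)); st("mid")
r.move_linear([.4805,.163,.275],v=.12); st("up")
r.reach([.4915,-.1365,.265],R0); r.pause(.3)
[st("over") for i in range(2)]
for n in("top","side"): cv2.imwrite(f"pics/{n}2.png",viewer.camera(n)[:,:,::-1])
u=np.int32(proj("side",[.4915,-.1365,.15])); print(proj("side",[.4915,-.1365,.144]),proj("side",[.4915,-.1365,.244]))
c=lambda im,x,y,w,h,k:cv2.resize(im[y:y+h,x:x+w],None,fx=k,fy=k,interpolation=cv2.INTER_CUBIC)
a=c(cv2.imread("pics/top2.png"),230,180,80,80,5);b=c(cv2.imread("pics/side2.png"),235,135,80,80,5)
cv2.imwrite("pics/g2.png",cv2.convertScaleAbs(np.hstack([a,b]),alpha=1.4))
E
```

```text
grip t4.05 [0.4806 0.1631 0.1262] F [0.4 0.5 2.8] M [0.05 0.16 0.03] w0.0126 ff87.6
False
mid t4.88 [0.4802 0.1629 0.1795] F [ 0.1  0.6 -2. ] M [-0.01  0.04  0.02] w0.0126 ff87.9
up t5.82 [0.4802 0.1629 0.2741] F [-0.3  0.5 -2. ] M [-0.    0.02  0.03] w0.0128 ff87.9
over t7.27 [ 0.4917 -0.1358  0.265 ] F [ 0.4  0.4 -0.8] M [-0.04  0.   -0.03] w0.0123 ff87.9
over t7.27 [ 0.4917 -0.1358  0.265 ] F [ 0.4  0.4 -0.8] M [-0.04  0.   -0.03] w0.0123 ff87.9
[283.05077564 177.49195056] [284.29751964 149.59773081]
```

View pics/g2.png

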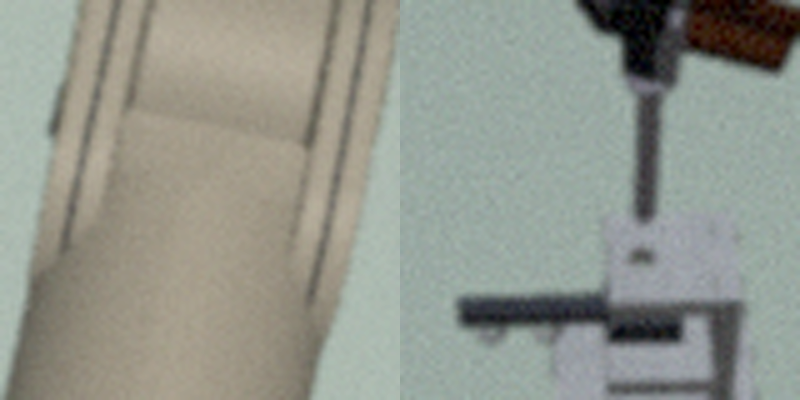

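```bash
cat >> h.py <<'E'
ex=np.array([np.cos(np.radians(12)),np.sin(np.radians(12))]); ey=np.array([-ex[1],ex[0]])
def probe(xy,zt=.2251,th=5,v=.012):
    r.move_linear([*xy,.236],v=.06)
    hit=r.move_linear([*xy,zt],v=v,threshold=th)
    s=st(f"{np.round(xy,4)} hit={hit}"); print("  depth mm %.2f  Fbr %s"%((.2331-s["eef_pos"][2])*1e3,np.round([s["force"][:2]@ex,s["force"][:2]@ey],1))); return hit,s
E
python3 - <<'E'
from h import *
r.move_linear([.491,-.135,.24],v=.1)
probe(np.array([.491,-.135]))
E
```

```text
[ 0.491 -0.135] hit=False t9.07 [ 0.4911 -0.1351  0.2252] F [ 0.7 -1.1 -1.1] M [-0.36 -0.4  -0.01] w0.0126 ff87.8
  depth mm 7.94  Fbr [ 0.4 -1.2]
```

```bash
python3 - <<'E'
from h import *
r.pause(.3); st()
c=sense()["eef_pos"].copy()
r.move_linear([c[0]+.0006,c[1]-.0006,.2251],v=.02); r.pause(.2); st("shift")
E
```

```text
t9.38 [ 0.491  -0.1351  0.2251] F [ 0.5 -1.  -1.9] M [-0.47 -0.46 -0.  ] w0.0127 ff87.8
shift t9.82 [ 0.4915 -0.1356  0.225 ] F [-0.4 -0.1 -1.4] M [ 0.02 -0.01 -0.03] w0.0131 ff87.9
```

```bash
cat > desc.py <<'E'
from h import *
import sys
def desc(zend,step=.008,th=10,v=.03):
    s=sense(); p=s["eef_pos"].copy()
    xy=p[:2].copy(); z=p[2]
    while z>zend+1e-4:
        z=max(z-step,zend)
        hit=r.move_linear([*xy,z],v=v,threshold=th); s=st(f"hit={hit}")
        if hit: return True
        m=s["ft_torque"]
        if np.hypot(m[0],m[1])>.15: xy=xy+1e-3*np.array([-m[1],m[0]])
    return False
E
python3 -c "
from desc import *
print(desc(.155))"
```

```text
hit=False t10.24 [ 0.4914 -0.1356  0.2168] F [ 0.9 -0.1 -1.4] M [-0.01  0.03 -0.04] w0.0129 ff87.9
hit=False t10.66 [ 0.4914 -0.1356  0.2088] F [ 1.   0.6 -0.9] M [0.   0.   0.08] w0.0130 ff87.8
hit=False t11.07 [ 0.4914 -0.1356  0.2009] F [ 0.1  0.8 -2.1] M [-0.02  0.04 -0.  ] w0.0129 ff87.8
hit=False t11.49 [ 0.4914 -0.1355  0.1929] F [-0.4  0.4 -1.7] M [-0.01  0.05 -0.03] w0.0129 ff87.9
hit=False t11.91 [ 0.4915 -0.1355  0.1849] F [ 0.5 -0.3 -1. ] M [ 0.04  0.   -0.01] w0.0128 ff87.9
hit=False t12.32 [ 0.4915 -0.1355  0.1769] F [-1.   0.8 -1.4] M [-0.05 -0.02 -0.06] w0.0126 ff87.9
hit=False t12.74 [ 0.4914 -0.1356  0.1688] F [-0.5  0.8 -1.4] M [-0.05  0.03  0.03] w0.0121 ff87.9
hit=False t13.16 [ 0.4915 -0.1355  0.1609] F [ 0.9  0.3 -1.5] M [-0.   -0.03  0.05] w0.0124 ff87.9
hit=False t13.51 [ 0.4914 -0.1356  0.1548] F [ 0.4 -0.4 -1.3] M [-0.02 -0.02  0.  ] w0.0131 ff87.9
False
```

```bash
python3 - <<'E'
from desc import *
h=desc(.136)
if not h:
    c=sense()["eef_pos"]; h=r.move_linear([c[0],c[1],.131],v=.008,threshold=5); print(h); st("seat")
for n in("side",): cv2.imwrite(f"pics/{n}3.png",viewer.camera(n)[:,:,::-1])
E
```

```text
hit=False t13.93 [ 0.4913 -0.1355  0.1466] F [ 0.2  0.  -1.4] M [-0.05 -0.04  0.01] w0.0128 ff87.8
hit=False t14.35 [ 0.4913 -0.1356  0.1386] F [ 0.6  0.2 -1.6] M [ 0.01 -0.16  0.01] w0.0127 ff87.8
hit=False t14.60 [ 0.4915 -0.1355  0.1358] F [ 0.1  0.2 -1.5] M [0.02 0.02 0.04] w0.0123 ff87.8
True
seat t15.04 [ 0.4916 -0.1355  0.1332] F [-0.7  1.3  5.3] M [ 0.09  0.24 -0.07] w0.0127 ff89.1
```

```bash
python3 - <<'E'
from h import *
r.set_gripper(.04); st("open"); c=sense()["eef_pos"]
r.move_linear([c[0],c[1],.20],v=.08); st("rise")
r.move_linear([c[0],c[1],.30],v=.15)
r.reach([.42,.12,.33],R0); st("away"); r.pause(.5)
for n in("top","side"): cv2.imwrite(f"pics/{n}4.png",viewer.camera(n)[:,:,::-1])
c=lambda im,x,y,w,h,k:cv2.resize(im[y:y+h,x:x+w],None,fx=k,fy=k,interpolation=cv2.INTER_CUBIC)
a=c(cv2.imread("pics/top4.png"),230,180,80,80,5);b=c(cv2.imread("pics/side4.png"),235,155,80,80,5)
cv2.imwrite("pics/g4.png",cv2.convertScaleAbs(np.hstack([a,b]),alpha=1.4))
E
```

```text
open t15.47 [ 0.4909 -0.1354  0.1324] F [ 0.3 -0.2  0.4] M [ 0.    0.02 -0.  ] w0.0400 ff0.0
rise t16.46 [ 0.4906 -0.1353  0.1995] F [-0.6 -0.1 -0.5] M [-0.01  0.02 -0.01] w0.0400 ff0.0
away t18.32 [0.4204 0.1188 0.3296] F [ 0.7 -1.   0.3] M [-0.   -0.01  0.01] w0.0399 ff0.0
```

View pics/g4.png

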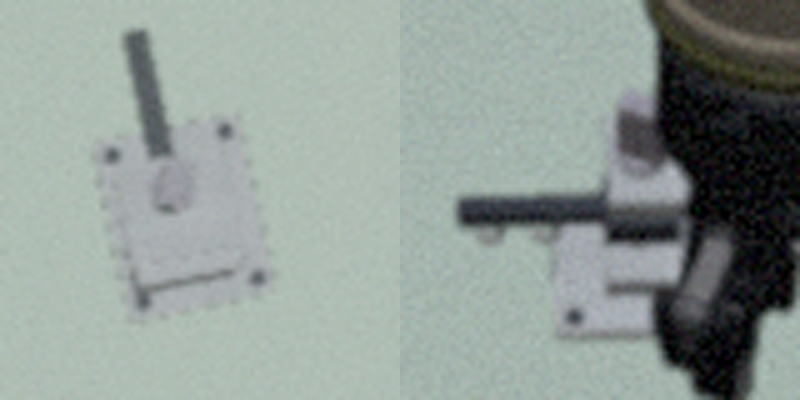

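The picture shows the pin's head at about crop pixel (172,187) in the top view and (640,130) in the side view. It stands upright with its collar on the upper ear, and the gripper is clear of it.

```bash
python3 -c "
from h import *
print(r.sign_off())"
```

```text
the job is handed in; nothing more can be done
None
```

The hinge pin is threaded through the upper ear, swing-arm eye and lower ear with its collar on the upper ear; I released it, moved the arm clear and handed the job in at about 19 s, and the highest force reading I saw was about 5 N.

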